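Pack the jewellery tower and close it with its upper tier

TASK

Pack the bottom tier of the bamboo jewellery tower: lay the dark brown wooden bracelet flat in the blue-lined dish, the pale honey-coloured wooden bracelet flat in the yellow-lined dish, and the amber roll-on bottle on its side in the pink-lined dish. When all three are in, set the loose upper tier on top, both its holes over the two dowels, so that it sits fully down on the end panels. Leave the red-and-white bracelet and the green roll-on where they lie.

Things in the scene. Friction and masses are not known exactly. Their poses are not given: they have to be found in the camera images.
- tower_base: Bottom tier of the tower, fixed: foot board 108 (x) x 310 (y) x 8 mm; at y = +-147 mm end panels 16 mm thick, 108 mm long, tops 45 mm above the chest. From the middle of each panel top a dark dowel, 10 mm thick, rises 26 mm (the last 10 mm tapers to 3 mm). Three lined dishes stand between the panels in a row along y, 92 mm apart. Origin: centre of its underside on the chest top.
- dish_blue: The dish with the blue floor of the bottom tier; its place among the three changes. Fixed, 104 mm (x) x 92 mm (y) outside, 100 x 88 mm inside, rim 2 mm thick, floor 3 mm thick, rim top 10 mm above its underside. Origin: centre of its underside, which is 8 mm above the chest top; axes parallel to the tower base's.
- dish_yellow: The dish with the yellow floor of the bottom tier; its place among the three changes. Fixed, 104 mm (x) x 92 mm (y) outside, 100 x 88 mm inside, rim 2 mm thick, floor 3 mm thick, rim top 10 mm above its underside. Origin: centre of its underside, which is 8 mm above the chest top; axes parallel to the tower base's.
- dish_pink: The dish with the pink floor of the bottom tier; its place among the three changes. Fixed, 104 mm (x) x 92 mm (y) outside, 100 x 88 mm inside, rim 2 mm thick, floor 3 mm thick, rim top 10 mm above its underside. Origin: centre of its underside, which is 8 mm above the chest top; axes parallel to the tower base's.
- upper_tier: Loose upper tier, flat on the chest, about 0.26 kg: bamboo board 108 (x) x 330 (y) x 8 mm with a 14 mm through hole near each end, at x = 0, y = +-147 mm, and 5 mm rails along its long edges. In its middle a dark grip rib along y, 80 mm long, 14 mm thick, top 42 mm above the underside. Origin: centre of the underside; either end may go on either dowel.
- bracelet_dark: Dark brown wooden bracelet, made of 16 touching beads 11.5 mm across on a stiff hoop: rigid, 68.5 mm over all, 45.5 mm clear inside, bead centres on a circle of radius 28.5 mm, 11.5 mm high, about 30 g, lying flat on the chest. Origin: centre of its underside; z up.
- bracelet_pale: Pale honey-coloured wooden bracelet, made of 16 touching beads 11.5 mm across on a stiff hoop: rigid, 68.5 mm over all, 45.5 mm clear inside, bead centres on a circle of radius 28.5 mm, 11.5 mm high, about 30 g, lying flat on the chest. Origin: centre of its underside; z up.
- bracelet_redwhite: Look-alike to be left: bracelet of alternating red and white beads, made of 16 touching beads 11.5 mm across on a stiff hoop: rigid, 68.5 mm over all, 45.5 mm clear inside, bead centres on a circle of radius 28.5 mm, 11.5 mm high, about 30 g, lying flat on the chest. Origin: centre of its underside; z up.
- rollon_amber: Amber glass roll-on bottle with a white cap, lying on its side: a square glass body 24 x 24 mm, 48 mm long, and a round cap 21 mm across, 24 mm long; 72 mm over all, about 50 g. Origin: at its middle, 12 mm above what it lies on; x runs lengthwise to the cap (body from -36 to +12 mm, cap from +12 to +36 mm).
- rollon_green: Look-alike to be left: green glass roll-on bottle with a black cap, lying on its side: a square glass body 24 x 24 mm, 48 mm long, and a round cap 21 mm across, 24 mm long; 72 mm over all, about 50 g. Origin: at its middle, 12 mm above what it lies on; x runs lengthwise to the cap (body from -36 to +12 mm, cap from +12 to +36 mm).
Not all that is in view belongs to the job. Of the things that look like the rollon_amber, the smaller one is meant. Leave any turquoise look-alike of the bracelet_dark alone.

How it is judged:
On the way, in this order (a step that is already met when the one before it is completed fails the run):
1. both bracelets and the amber roll-on lie in their own dishes, let go (x of bracelet_dark in the frame of dish_blue between -0.04 and 0.04 m and y of bracelet_dark in the frame of dish_blue between -0.035 and 0.035 m and z of bracelet_dark in the frame of dish_blue between 0 and 0.006 m and linear speed of each of bracelet_dark, bracelet_pale, rollon_amber below 0.02 m/s and angle between each of bracelet_dark, bracelet_pale's own z axis and vertical below 0.12 rad and x of bracelet_pale in the frame of dish_yellow between -0.04 and 0.04 m and y of bracelet_pale in the frame of dish_yellow between -0.035 and 0.035 m and z of bracelet_pale in the frame of dish_yellow between 0 and 0.006 m and x of rollon_amber in the frame of dish_pink between -0.04 and 0.04 m and y of rollon_amber in the frame of dish_pink between -0.035 and 0.035 m and z of rollon_amber in the frame of dish_pink between 0.011 and 0.019 m and contact force between the fingers and bracelet_dark below 0.1 N and contact force between the fingers and bracelet_pale below 0.1 N and contact force between the fingers and rollon_amber below 0.1 N), for 0.2 s.
2. the upper tier sits down on both dowels (z of upper_tier in the frame of tower_base between 0.042 and 0.0475 m and horizontal distance between upper_tier and tower_base below 0.006 m and angle between the y axis of upper_tier and the y axis of tower_base, either way round below 0.05 rad and angle between upper_tier's own z axis and vertical below 0.03 rad and linear speed of upper_tier below 0.02 m/s), for 0.2 s.
At the end, for the whole second after the job is handed in: Dark bracelet flat in the blue dish, pale one flat in the yellow, amber roll-on lying in the pink (middles within 40 x 35 mm, on the dish floor); upper tier down on both end panels, centred to 6 mm, aligned to 0.05 rad; all at rest; both look-alikes within 20 mm of their start (all of step 2 and x of bracelet_dark in the frame of dish_blue between -0.04 and 0.04 m and y of bracelet_dark in the frame of dish_blue between -0.035 and 0.035 m and z of bracelet_dark in the frame of dish_blue between 0 and 0.006 m and linear speed of each of bracelet_dark, bracelet_pale, rollon_amber below 0.02 m/s and angle between each of bracelet_dark, bracelet_pale's own z axis and vertical below 0.12 rad and x of bracelet_pale in the frame of dish_yellow between -0.04 and 0.04 m and y of bracelet_pale in the frame of dish_yellow between -0.035 and 0.035 m and z of bracelet_pale in the frame of dish_yellow between 0 and 0.006 m and x of rollon_amber in the frame of dish_pink between -0.04 and 0.04 m and y of rollon_amber in the frame of dish_pink between -0.035 and 0.035 m and z of rollon_amber in the frame of dish_pink between 0.011 and 0.019 m and distance of each of bracelet_redwhite, rollon_green from where it was at the start of the episode below 0.02 m); the robot touches nothing.
It fails at once if a look-alike was moved by more than 20 mm (distance of any of bracelet_redwhite, rollon_green from where it was at the start of the episode above 0.02 m).
It also fails if it takes over 109 s, if anything falls off the work surface, if the arm or the gripper's body presses on something with over 40 N, if the wrist force passes 120 N, or if a joint passes its speed limit or range.

ROBOT

A 6-joint arm with a two-finger parallel gripper is mounted at the origin on the work surface. World frame = base frame: x ahead of the robot, y to its left, z up, the work surface at z = 0. Lengths are in m, angles in rad, forces in N, time in s.
With the tool pointing down it reaches from about 0.275 to 0.825 m from the base axis. Payload 4.9 kg.
Tool frame: the origin (TCP) lies midway between the tips of the shut fingers; the grasp point (between the pads) lies 19 mm behind it; z points along the fingers, x is the direction in which the jaws open and shut, and the axes are right-handed (so a half turn about z gives the same grasp; the last joint's range is limited). The gripper opens to 85 mm and grips with 20 to 120 N. Pads are 22 mm wide; open, the fingers measure 114 mm over their backs; the gripper's body (76 mm by 85 mm) begins 54 mm behind the grasp point. The pads swing forward as they close: fully open they stand 13 mm farther back than shut.
Start: joints at [0.974, 0.326, -0.193, 1.052, 0, 1.437], TCP at [0.246, 0.492, 0.231] pointing down, gripper open.
Joint ranges: [-2.65, 2.65], [-0.97, 1.79], [-1.3, 1.35], [-1.93, 2.1], [-1.47, 1.37], [-3.14, 3.14]. Speed limits (rad/s): [2.57, 2.57, 3.14, 3.14, 3.14, 3.14].

INTERFACE

Orientations are given as a unit quaternion [x, y, z, w].
In Python, from workcell import manip gives the robot as it stands.
- The arm moves only by the shell command python3 -m pendant 'ROWS' [FORCE]. ROWS is JSON, one flat list of numbers, 7 for each row, row after row: the shift along the tool's x, y, z in m, then the turn, a rotation vector about the tool's x, y, z in degrees, then the finger opening in m, from 0 to 0.0854. In form: [x, y, z, ax, ay, az, hand, x, y, z, ax, ay, az, hand, ...]. A call has 1 to 10 rows; each row is the pose to reach, as a shift and turn from the pose measured when the call began, along the tool's axes at that moment; what a row does not reach only later rows make up. A row lasts 1/12 s, in which the tool goes at most 41.7 mm and 7.16 degrees, less where a joint would pass 70% of its speed; a pose out of reach is approached as far as the arm can. A call with a gripper value outside its range is refused whole. The fingers move at their own pace and stop on an object; FORCE is the grip in N (left out, the last holds). Time passes only in rows, so rows that repeat a pose let the fingers close. It gives the time, the measured TCP pose, the force and the opening at its end, in the units of the state.
- manip.observe(): the state, without advancing time (a new reading comes with each control period).
- manip.grab_frame(name): name is "scene" or "top" or "wrist"; returns (picture, depth): 420x560x3 uint8, blue, green, red; 420x560 float32, m along the optical axis (not along the pixel's ray), 0 where there is no reading.
- manip.camera_info(name): a dict with "vfov" (degrees; the focal length in pixels is half the picture's height over the tangent of half this angle, whatever the lens; pixels are square), "cx", "cy" (the principal point, pixels), "eye" and "orientation" of the camera in the world; the wrist camera has in their place "mount" (4x4, takes a point from camera to tool coordinates, whose origin is the TCP and whose axes are the tool frame's). Camera axes: x right, y up, looking along -z (the intrinsics and any distortion apply to the point x, -y, -z); pixel columns grow to the right and rows downward; lengths in m; the calibration is good to about 2 mm. A picture is of the moment at which its call begins: read the wrist's pose just before it. camera_info takes no time and is no camera call.
- manip.finish_job(): hands the job in, once; it reports no verdict.
Trained networks look in the newest picture that a camera, given by its name, has taken for a name from the list of things; names that differ only in an ending like _2 or _b are one class to them, and where a whole thing is asked for, a point or a joint stands for the part that bears it (a point fixed in the world has none). Each returns a list of dicts, best first, with "p" (0 to 1); they miss things now and then, are a little off and sometimes report something else, mostly with a low value. They report only what shows in the picture. A call takes as long as a camera call. They do not tell look-alikes from the thing itself.
- manip.find_in(camera, target): "box" ([centre column, centre row, width, height] in pixels, round what is visible of it).
- manip.cut_out(camera, target): "region" (420x560 bool, what is visible of it) and "box" ([centre column, centre row, width, height] in pixels, round what is visible of it).
The state is a dict: "clock": time; "joint_pos": joint angles; "qvel": joint speeds; "effort": joint torques, N m; "ee_pos": TCP position; "tool_rot": TCP orientation; "force": force on the tool from outside, world axes, zero at the start; "moment": the same for the moment, N m; "gripper_width": opening from 0.0 (shut) to 1.0 (fully open).
Only numpy, scipy, OpenCV 4.12 (cv2) and the standard library are available. Lean on these libraries where they do the work, as an engineer would, in place of code of your own. Each camera call takes 0.05 s, during which the arm holds its last target. There are 200 camera calls.

## Working session

There is one attempt and no reset: what is moved stays moved. The work goes in short steps, Python scripts to look and compute and a shell command to move; the robot and the scene stay as the last step left them, time stands still between calls to the robot, and variables do not carry over. Pictures are saved under pics/ and viewed, about 12 in all and at most 16, crops included, and the job is handed in when it is done.

```bash
ls; mkdir -p pics; python3 - <<'E'
from workcell import manip
import cv2
print(manip.observe())
for c in("top","scene","wrist"):
    print(c,manip.camera_info(c))
for c in("top","scene"):
    p,d=manip.grab_frame(c); cv2.imwrite(f"pics/{c}0.png",p)
E
```

```text
pics
{'clock': 0.0, 'joint_pos': array([ 9.73792994e-01,  3.26936387e-01, -1.93572683e-01,  1.05199465e+00,
       -2.04891598e-05,  1.43660635e+00]), 'qvel': array([-1.55011711e-03, -5.24467594e-06,  3.81200303e-04, -7.08268607e-04,
       -2.41946367e-03, -1.46170495e-03]), 'effort': array([-5.40131368e-04, -4.43398905e+01,  2.62442493e+01,  1.54498365e-02,
       -1.31317315e-04,  9.56037553e-06]), 'ee_pos': array([0.24522213, 0.49166619, 0.23051016]), 'tool_rot': array([ 8.50431124e-01,  5.26085710e-01, -7.75392779e-04,  3.57303240e-04]), 'force': array([-0.16786916, -0.17785432,  0.65018566]), 'moment': array([-0.01123565,  0.02743038, -0.03387254]), 'gripper_width': 0.9994292351957328}
top {'vfov': 55.020995229308866, 'cx': 277.75503095654307, 'cy': 220.92410263795117, 'eye': array([0.3711042 , 0.01967574, 0.96607152]), 'orientation': array([-0.04560973,  0.05543941,  0.708826  , -0.70172069])}
scene {'vfov': 55.792337497295534, 'cx': 281.81652403987437, 'cy': 204.71994899204287, 'eye': array([0.94178654, 0.60509597, 0.61864574]), 'orientation': array([0.14011562, 0.41613488, 0.84716597, 0.29918086])}
wrist {'vfov': 61.67064310023336, 'cx': 286.7444861481813, 'cy': 206.99594081118315, 'mount': array([[ 9.99999970e-01,  1.29526016e-04, -2.05722602e-04,
         5.19660149e-05],
       [ 6.63993142e-05, -9.59587802e-01, -2.81409393e-01,
        -7.09596212e-02],
       [-2.33858737e-04,  2.81409371e-01, -9.59587782e-01,
        -1.42971783e-01],
       [ 0.00000000e+00,  0.00000000e+00,  0.00000000e+00,
         1.00000000e+00]])}
```

View pics/top0.png

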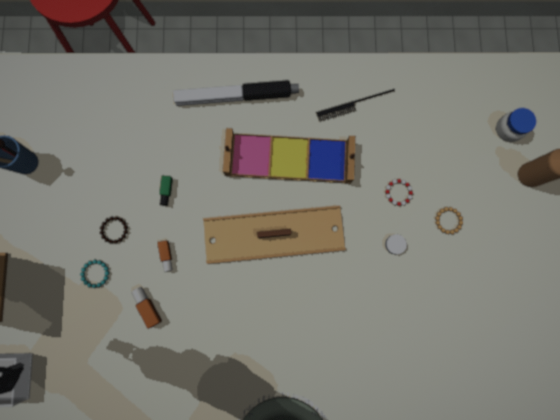

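View pics/scene0.png

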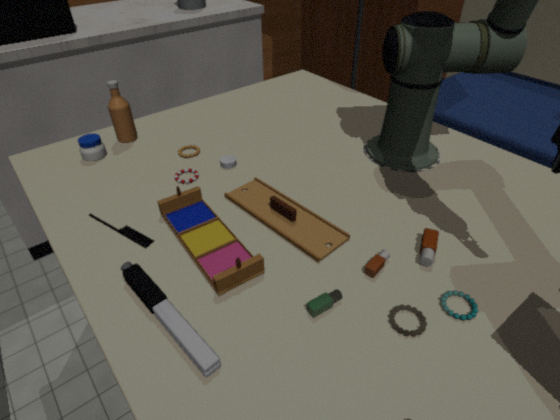

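Top picture: dark bracelet (114,230), pale one (449,221), small amber bottle (165,256) with the larger one at (147,308), dishes pink/yellow/blue at (254,155)/(290,157)/(327,159), upper tier at (275,235). I'll measure these now.

```bash
cat > h.py <<'E'
from workcell import manip
import cv2, numpy as np
from scipy.spatial.transform import Rotation as R
def cam(c,s=None):
    i=manip.camera_info(c); f=210/np.tan(np.radians(i["vfov"]/2))
    if c=="wrist":
        T=np.eye(4);T[:3,:3]=R.from_quat(s["tool_rot"]).as_matrix();T[:3,3]=s["ee_pos"];M=T@i["mount"]
    else:
        M=np.eye(4);M[:3,:3]=R.from_quat(i["orientation"]).as_matrix();M[:3,3]=i["eye"]
    return f,i["cx"],i["cy"],M
def snap(c,name=None):
    s=manip.observe(); p,d=manip.grab_frame(c)
    if name: cv2.imwrite(f"pics/{name}.png",p)
    return s,p,d
def cloud(c,s,d,m):  # world points of mask pixels by depth
    f,cx,cy,M=cam(c,s); v,u=np.nonzero(m&(d>0)); z=d[v,u]
    P=np.c_[(u-cx)/f*z,-(v-cy)/f*z,-z]; return P@M[:3,:3].T+M[:3,3]
def onz(c,s,uv,z):   # pixels to world at height z
    f,cx,cy,M=cam(c,s); uv=np.atleast_2d(uv).astype(float)
    r=np.c_[(uv[:,0]-cx)/f,-(uv[:,1]-cy)/f,-np.ones(len(uv))]@M[:3,:3].T
    return M[:3,3]+r*((z-M[2,3])/r[:,2])[:,None]
def goal(s,p,yaw=None):
    """shift (mm) in tool axes to world TCP p; turn in deg so that the tool's x axis points at yaw (mod 180), tool straight down"""
    A=R.from_quat(s["tool_rot"]); print("shift mm",np.round(1e3*A.inv().apply(np.array(p)-s["ee_pos"]),1),end=" ")
    x=A.apply([1,0,0]); y0=np.arctan2(x[1],x[0]); y0_=y0
    if yaw is not None:
        for k in(0,1,-1):
            B=R.from_euler("z",yaw+k*np.pi)*R.from_euler("x",np.pi)
            print("turn",np.round((A.inv()*B).as_rotvec(degrees=True),1),end=" ")
    print("yaw now",round(np.degrees(y0),1),"j6",round(s["joint_pos"][5],2))
E
cat > m1.py <<'E'
from h import *
s,p,d=snap("top")
hsv=cv2.cvtColor(p,cv2.COLOR_BGR2HSV)
for n in("bracelet_dark","bracelet_pale","bracelet_redwhite","rollon_amber","rollon_green","upper_tier","tower_base","dish_blue","dish_yellow","dish_pink"):
    for r in manip.cut_out("top",n)[:6]:
        if r["p"]<.3: continue
        m=r["region"]; P=cloud("top",s,d,m); v,u=np.nonzero(m)
        rc=cv2.minAreaRect(np.c_[u,v].astype(np.float32)); cor=onz("top",s,cv2.boxPoints(rc),np.median(P[:,2]))[:,:2]
        e=cor[1]-cor[0],cor[2]-cor[1]; L=[np.hypot(*k) for k in e]; a=np.degrees(np.arctan2(*e[int(np.argmax(L))][::-1]))
        print(n,round(r["p"],2),np.round(r["box"]),"rect ctr",cor.mean(0).round(3),"size",np.round(L,3),"ang",round(a,1),"mean",P.mean(0).round(3),"zmed",np.median(P[:,2]).round(3),np.median(hsv[m],0),m.sum())
E
python3 m1.py
```

```text
bracelet_dark 0.55 [115. 229.  29.  25.] rect ctr [0.494 0.395] size [0.062 0.057] ang -43.3 mean [0.497 0.391 0.01 ] zmed 0.01 [13. 59. 46.] 187
bracelet_pale 0.58 [448. 221.  25.  28.] rect ctr [ 0.509 -0.407] size [0.066 0.066] ang -3.8 mean [ 0.509 -0.402  0.008] zmed 0.009 [ 17. 103. 117.] 318
bracelet_redwhite 0.65 [398. 194.  29.  26.] rect ctr [ 0.58  -0.288] size [0.065 0.066] ang -104.9 mean [ 0.58  -0.288  0.009] zmed 0.01 [  5.  40. 119.] 303
rollon_amber 0.68 [146. 310.  28.  40.] rect ctr [0.313 0.309] size [0.035 0.093] ang -151.8 mean [0.31  0.308 0.03 ] zmed 0.031 [ 12. 166. 110.] 578
rollon_amber 0.52 [167. 256.  16.  28.] rect ctr [0.429 0.269] size [0.027 0.071] ang -169.1 mean [0.43  0.269 0.022] zmed 0.023 [ 12.  149.5 113. ] 322
rollon_green 0.61 [165. 191.  15.  34.] rect ctr [0.584 0.273] size [0.029 0.073] ang -178.5 mean [0.585 0.274 0.022] zmed 0.023 [ 72.  111.5  77.5] 324
upper_tier 0.83 [273. 233. 145.  61.] rect ctr [0.478 0.016] size [0.335 0.112] ang -85.0 mean [0.478 0.017 0.01 ] zmed 0.009 [ 18. 106. 139.] 6210
tower_base 0.57 [287. 159. 134.  55.] rect ctr [ 0.66  -0.023] size [0.117 0.316] ang -94.3 mean [ 0.657 -0.024  0.04 ] zmed 0.045 [ 16. 123. 109.] 805
dish_blue 0.8 [326. 161.  43.  43.] rect ctr [ 0.661 -0.115] size [0.107 0.094] ang -4.6 mean [ 0.66  -0.114  0.012] zmed 0.012 [114. 190. 125.] 1602
dish_yellow 0.56 [289. 157.  36.  40.] rect ctr [ 0.668 -0.022] size [0.106 0.093] ang -2.7 mean [ 0.667 -0.022  0.012] zmed 0.012 [ 29. 145. 140.] 1526
dish_pink 0.96 [253. 156.  43.  45.] rect ctr [0.675 0.07 ] size [0.11  0.094] ang -4.3 mean [0.674 0.07  0.012] zmed 0.012 [164. 122. 136.] 1611
dish_pink 0.64 [167. 191.  16.  32.] rect ctr [0.584 0.273] size [0.074 0.028] ang -6.2 mean [0.585 0.273 0.021] zmed 0.023 [ 72.  111.5  76.5] 324
```

```bash
python3 - <<'E'
from h import *
s=manip.observe(); goal(s,[0.515,0.393,0.17],np.radians(-4.3))
E
```

```text
shift mm [ 31.6 285.4  61.3] turn [-0.  -0.  67.8] turn [   0.    -0.  -112.2] turn [   0.    -0.  -112.2] yaw now 63.5 j6 1.44
```

```bash
python3 -m pendant '[0.032,0.285,0.06,0,0,68,0.05, 0.032,0.285,0.06,0,0,68,0.05, 0.032,0.285,0.06,0,0,68,0.05, 0.032,0.285,0.06,0,0,68,0.05, 0.032,0.285,0.06,0,0,68,0.05, 0.032,0.285,0.06,0,0,68,0.05, 0.032,0.285,0.06,0,0,68,0.05, 0.032,0.285,0.06,0,0,68,0.05, 0.032,0.285,0.06,0,0,68,0.05, 0.032,0.285,0.06,0,0,68,0.05]' 30
cat > br.py <<'E'
import sys
from h import *
n,name,z=sys.argv[1],sys.argv[2],float(sys.argv[3])
s,p,d=snap("wrist",name)
for r in manip.cut_out("wrist",n)[:3]:
    if r["p"]<.3: continue
    P=cloud("wrist",s,d,r["region"]); P=P[P[:,2]>.004]
    v,u=np.nonzero(r["region"]); h=cv2.convexHull(np.c_[u,v].astype(np.float32))[:,0]
    c,rad=cv2.minEnclosingCircle(onz("wrist",s,h,.006)[:,:2].astype(np.float32))
    print(round(r["p"],2),np.round(r["box"]),"ctr",np.round(c,4),"r",round(rad,4),"mean",P.mean(0).round(4),"z98",np.percentile(P[:,2],98).round(4))
    goal(s,[c[0]+.0285,c[1]-.0285*np.tan(np.radians(4.3)),z],np.radians(-4.3))
print(s["ee_pos"])
E
python3 br.py bracelet_dark w1 0.003
```

```text
clock: 1.48
ee_pos: [0.5158, 0.3926, 0.1705]
tool_rot: [0.999, -0.043, -0.0, 0.0]
force: [-0.5, 0.8, 0.3]
gripper_width: 0.582
0.96 [136. 148.  80.  80.] ctr [0.3884 0.4369] r 0.035 mean [0.3901 0.438  0.0096] z98 0.0124
shift mm [-102.   -33.6  167.6] turn [ 0.   0.1 -0.6] turn [ 1.000e-01 -0.000e+00  1.794e+02] turn [ 1.000e-01 -0.000e+00  1.794e+02] yaw now -4.9 j6 2.19
0.68 [260. 184.  77.  78.] ctr [0.492 0.397] r 0.0343 mean [0.4927 0.399  0.0098] z98 0.0124
shift mm [  4.7  -2.7 167.5] turn [ 0.   0.1 -0.6] turn [ 1.000e-01 -0.000e+00  1.794e+02] turn [ 1.000e-01 -0.000e+00  1.794e+02] yaw now -4.9 j6 2.19
0.61 [369. 297.  79.  25.] ctr [0.5872 0.2728] r 0.0386 mean [0.5736 0.2836 0.0194] z98 0.0243
shift mm [110.2 112.8 167.4] turn [ 0.   0.1 -0.6] turn [ 1.000e-01 -0.000e+00  1.794e+02] turn [ 1.000e-01 -0.000e+00  1.794e+02] yaw now -4.9 j6 2.19
[0.51576139 0.3926013  0.1704722 ]
```

View pics/w1.png

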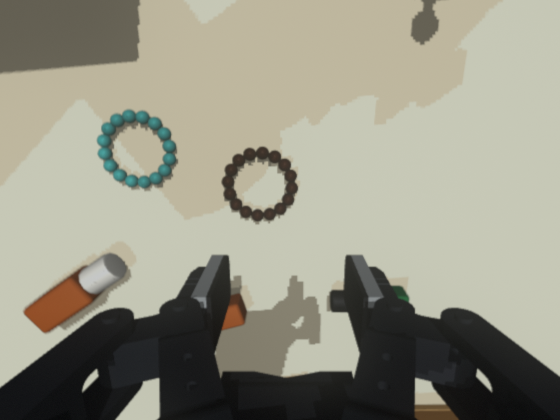

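Dark bracelet at (260,184), turquoise at (137,148); the fitted radius of 34.3 mm matches. I'll descend astride its +x side.

```bash
python3 -m pendant '[0.005,-0.003,0.12,0,0,0,0.04, 0.005,-0.003,0.12,0,0,0,0.04, 0.005,-0.003,0.12,0,0,0,0.04, 0.005,-0.003,0.12,0,0,0,0.04, 0.005,-0.003,0.15,0,0,0,0.04, 0.005,-0.003,0.167,0,0,0,0.04, 0.005,-0.003,0.167,0,0,0,0.04, 0.005,-0.003,0.167,0,0,0,0.04,0.005,-0.003,0.167,0,0,0,0.0, 0.005,-0.003,0.167,0,0,0,0.0]' 30
python3 -m pendant '[0,0,0,0,0,0,0, 0,0,0,0,0,0,0, 0,0,0,0,0,0,0, 0,0,0,0,0,0,0, 0,0,0,0,0,0,0, 0,0,0,0,0,0,0]' 30
```

```text
clock: 2.42
ee_pos: [0.5218, 0.3968, 0.0066]
tool_rot: [0.999, -0.039, 0.001, -0.001]
force: [0.0, 0.6, -0.5]
gripper_width: 0.198
clock: 2.92
ee_pos: [0.5221, 0.397, 0.0069]
tool_rot: [0.999, -0.039, 0.002, -0.001]
force: [-0.7, 0.3, 1.8]
gripper_width: 0.091
```

The tips stand at 6.9 mm, so the grip sits too high on the beads. I'll reopen, go 4 mm lower and regrip.

```bash
python3 -m pendant '[0,0,0,0,0,0,0.03, 0,0,0,0,0,0,0.03, 0,0,0.004,0,0,0,0.03, 0,0,0.005,0,0,0,0.03, 0,0,0.005,0,0,0,0.03,0,0,0.005,0,0,0,0.03, 0,0,0.005,0,0,0,0.03]' 30
python3 -m pendant '[0,0,0,0,0,0,0, 0,0,0,0,0,0,0, 0,0,0,0,0,0,0, 0,0,0,0,0,0,0, 0,0,0,0,0,0,0, 0,0,0,0,0,0,0]' 30
python3 -m pendant '[0,0,-0.08,0,0,0,0, 0,0,-0.08,0,0,0,0, 0,0,-0.08,0,0,0,0, 0,0,-0.08,0,0,0,0]'
```

```text
clock: 3.5
ee_pos: [0.5221, 0.397, 0.0018]
tool_rot: [0.999, -0.039, 0.002, -0.001]
force: [-0.3, 0.1, 0.0]
gripper_width: 0.351
clock: 4.0
ee_pos: [0.5221, 0.397, 0.0019]
tool_rot: [0.999, -0.039, 0.002, -0.001]
force: [-0.4, -0.4, 1.2]
gripper_width: 0.106
clock: 4.33
ee_pos: [0.524, 0.3982, 0.085]
tool_rot: [0.999, -0.039, 0.004, -0.003]
force: [-0.5, -0.8, 0.1]
gripper_width: 0.108
```

```bash
python3 br.py bracelet_dark w2 0.003
```

```text
0.82 [221. 262. 160. 120.] ctr [0.4768 0.3599] r 0.0551 mean [0.4976 0.4137 0.0926] z98 0.0953
shift mm [-16.1  42.3  81.7] turn [-0.3 -0.5 -0.2] turn [ -0.7   0.5 179.8] turn [ -0.7   0.5 179.8] yaw now -4.5 j6 2.19
0.67 [ 69. 175. 113. 103.] ctr [0.3884 0.4366] r 0.0351 mean [0.3901 0.4383 0.0095] z98 0.0123
shift mm [-110.3  -27.3   81.3] turn [-0.3 -0.5 -0.2] turn [ -0.7   0.5 179.8] turn [ -0.7   0.5 179.8] yaw now -4.5 j6 2.19
[0.5240241  0.3981741  0.08503326]
```

View pics/w2.png

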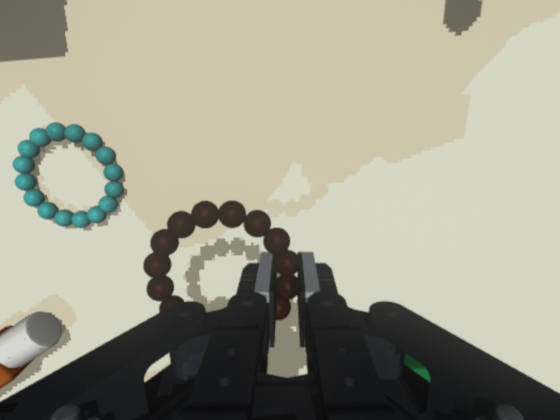

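Bracelet held and level, beads at (150-300, 210-310). Over to the blue dish.

```bash
python3 - <<'E'
from h import *
s=manip.observe(); goal(s,[.681,-.114,.12],np.radians(-4.3))
E
```

```text
shift mm [199.3 496.4 -39. ] turn [-0.1 -0.2 -0.2] turn [ -0.2   0.2 179.8] turn [ -0.2   0.2 179.8] yaw now -4.5 j6 2.19
```

```bash
python3 -m pendant '[0.05,0.1,-0.05,0,0,0,0, 0.05,0.1,-0.05,0,0,0,0, 0.12,0.3,-0.04,0,0,0,0, 0.12,0.3,-0.04,0,0,0,0, 0.12,0.3,-0.04,0,0,0,0, 0.12,0.3,-0.04,0,0,0,0, 0.12,0.3,-0.04,0,0,0,0, 0.199,0.496,-0.04,0,0,0,0, 0.199,0.496,-0.04,0,0,0,0, 0.199,0.496,-0.04,0,0,0,0]'
python3 - <<'E'
from h import *
s=manip.observe(); goal(s,[.681,-.114,.12],np.radians(-4.3))
E
```

```text
clock: 5.27
ee_pos: [0.6426, 0.0043, 0.1187]
tool_rot: [0.999, -0.039, -0.0, -0.001]
force: [-0.2, 0.4, -0.8]
gripper_width: 0.106
shift mm [ 47.6 114.9  -1.6] turn [-0.1  0.  -0.2] turn [1.000e-01 2.000e-01 1.798e+02] turn [1.000e-01 2.000e-01 1.798e+02] yaw now -4.5 j6 1.54
```

```bash
python3 -m pendant '[0.048,0.115,0,0,0,0,0, 0.048,0.115,0,0,0,0,0, 0.048,0.115,0,0,0,0,0, 0.048,0.115,0.06,0,0,0,0, 0.048,0.115,0.06,0,0,0,0, 0.048,0.115,0.06,0,0,0,0, 0.048,0.115,0.06,0,0,0,0]'
python3 - <<'E'
from h import *
s,p,d=snap("wrist","w3"); goal(s,[.681,-.114,.015],np.radians(-4.3))
E
```

```text
clock: 5.85
ee_pos: [0.6789, -0.1134, 0.0555]
tool_rot: [0.999, -0.04, -0.003, -0.002]
force: [0.1, -0.5, -0.4]
gripper_width: 0.109
shift mm [ 2.4  0.6 40.4] turn [-0.2  0.4 -0.2] turn [  0.6   0.3 179.8] turn [  0.6   0.3 179.8] yaw now -4.5 j6 1.38
```

View pics/w3.png

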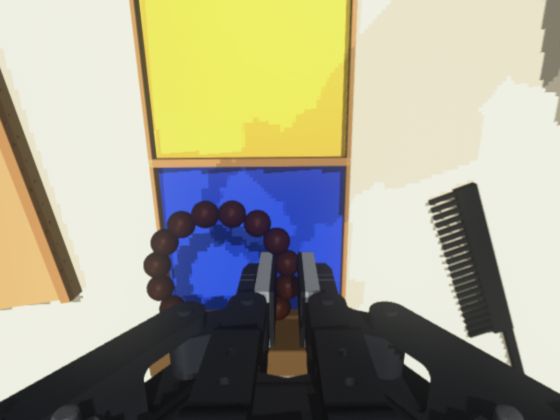

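Blue dish spans (160-345, 165-320) with the ring above it, clear of the panel at (288,345). Lower and release.

```bash
python3 -m pendant '[0.003,0.001,0.02,0,0,0,0, 0.003,0.001,0.03,0,0,0,0, 0.003,0.001,0.038,0,0,0,0, 0.003,0.001,0.041,0,0,0,0, 0.003,0.001,0.041,0,0,0,0, 0.003,0.001,0.041,0,0,0,0]'

```

```text
clock: 6.4
ee_pos: [0.6837, -0.1144, 0.0172]
tool_rot: [0.999, -0.039, -0.001, -0.001]
force: [0.5, 0.5, 0.2]
gripper_width: 0.11
```

```bash
python3 -m pendant '[0,0,0.003,0,0,0,0, 0,0,0.003,0,0,0,0, 0,0,0.003,0,0,0,0.02, 0,0,0.003,0,0,0,0.02, 0,0,0.003,0,0,0,0.02, 0,0,0.003,0,0,0,0.02, 0,0,0.003,0,0,0,0.02]'
python3 -m pendant '[0,0,-0.03,0,0,0,0.02, 0,0,-0.07,0,0,0,0.02, 0,0,-0.12,0,0,0,0.02, 0,0,-0.12,0,0,0,0.02, 0,0,-0.12,0,0,0,0.02]'
python3 - <<'E'
from h import *
s=manip.observe(); print(s["ee_pos"]);goal(s,[.545,-.405,.17],np.radians(-4.3))
E
```

```text
clock: 6.98
ee_pos: [0.6837, -0.1144, 0.0143]
tool_rot: [0.999, -0.039, -0.001, -0.001]
force: [0.4, 0.4, 0.4]
gripper_width: 0.234
clock: 7.4
ee_pos: [0.6871, -0.1156, 0.1395]
tool_rot: [0.999, -0.039, 0.003, -0.0]
force: [0.4, 0.4, -0.2]
gripper_width: 0.235
[ 0.68707742 -0.11558952  0.13953548]
shift mm [-118.9  299.6  -31.5] turn [-0.1 -0.4 -0.2] turn [-6.000e-01  1.000e-01  1.798e+02] turn [-6.000e-01  1.000e-01  1.798e+02] yaw now -4.5 j6 1.38
```

```bash
python3 -m pendant '[-0.119,0.3,-0.032,0,0,0,0.04, -0.119,0.3,-0.032,0,0,0,0.04, -0.119,0.3,-0.032,0,0,0,0.04, -0.119,0.3,-0.032,0,0,0,0.04, -0.119,0.3,-0.032,0,0,0,0.04, -0.119,0.3,-0.032,0,0,0,0.04, -0.119,0.3,-0.032,0,0,0,0.04, -0.119,0.3,-0.032,0,0,0,0.04, -0.119,0.3,-0.032,0,0,0,0.04, -0.119,0.3,-0.032,0,0,0,0.04]'
python3 br.py bracelet_pale w4 0.002
```

```text
clock: 8.23
ee_pos: [0.5432, -0.4069, 0.169]
tool_rot: [0.999, -0.041, 0.003, -0.001]
force: [0.3, 0.6, -1.4]
gripper_width: 0.47
0.63 [247. 192.  80.  76.] ctr [ 0.5084 -0.4089] r 0.0346 mean [ 0.5088 -0.4067  0.0097] z98 0.0123
shift mm [ -6.7   4.9 166.9] turn [-0.1 -0.3 -0.4] turn [ -0.5   0.2 179.6] turn [ -0.5   0.2 179.6] yaw now -4.7 j6 0.9
[ 0.54315772 -0.40694469  0.16896445]
```

View pics/w4.png

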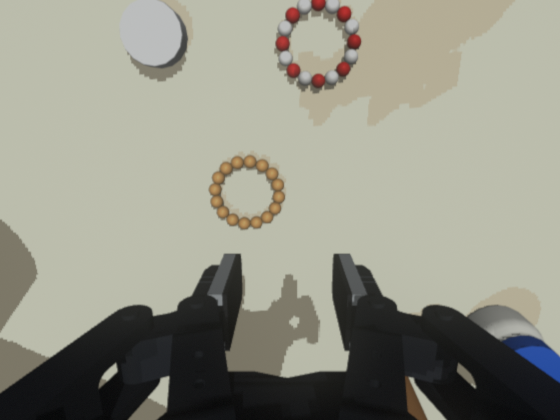

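Pale bracelet at (247,192), red-and-white well off at (318,42). Descend.

```bash
python3 -m pendant '[-0.007,0.005,0.12,0,0,0,0.04, -0.007,0.005,0.12,0,0,0,0.04, -0.007,0.005,0.12,0,0,0,0.04, -0.007,0.005,0.12,0,0,0,0.04, -0.007,0.005,0.15,0,0,0,0.04, -0.007,0.005,0.165,0,0,0,0.04, -0.007,0.005,0.165,0,0,0,0.04, -0.007,0.005,0.165,0,0,0,0.04]'
```

```text
clock: 9.0
ee_pos: [0.5386, -0.4072, 0.0048]
tool_rot: [0.999, -0.038, 0.002, -0.002]
force: [-0.3, -1.7, 1.9]
gripper_width: 0.469
```

```bash
python3 -m pendant '[-0.001,0.004,0.003,0,0,0,0.04, -0.001,0.004,0.003,0,0,0,0.04, -0.001,0.004,0.003,0,0,0,0, -0.001,0.004,0.003,0,0,0,0, -0.001,0.004,0.003,0,0,0,0, -0.001,0.004,0.003,0,0,0,0, -0.001,0.004,0.003,0,0,0,0, -0.001,0.004,0.003,0,0,0,0, -0.001,0.004,0.003,0,0,0,0]' 30
python3 -m pendant '[0,0,-0.12,0,0,0,0, 0,0,-0.12,0,0,0,0, 0,0,-0.12,0,0,0,0, 0,0,-0.12,0,0,0,0]'
python3 - <<'E'
from h import *
s=manip.observe(); s,p,d=snap("wrist","w5"); print(s["ee_pos"])
for r in manip.cut_out("wrist","bracelet_pale")[:2]:
    P=cloud("wrist",s,d,r["region"]); print(r["p"],np.round(r["box"]),P.mean(0).round(3),P.min(0).round(3),P.max(0).round(3))
goal(s,[.6885,-.0215,.12],np.radians(-4.3))
E
```

```text
clock: 9.75
ee_pos: [0.5378, -0.4117, 0.0028]
tool_rot: [0.999, -0.038, 0.003, -0.001]
force: [-0.9, 1.5, 5.9]
gripper_width: 0.114
clock: 10.08
ee_pos: [0.5408, -0.4154, 0.1317]
tool_rot: [0.999, -0.038, 0.008, 0.003]
force: [1.7, -0.6, 0.0]
gripper_width: 0.112
[ 0.54082857 -0.41543654  0.1317329 ]
0.8 [220. 260. 153. 129.] [ 0.514 -0.401  0.135] [ 0.419 -0.525 -0.001] [ 0.547 -0.379  0.18 ]
shift mm [ 117.1 -404.1   11.2] turn [ 0.3 -0.9 -0.1] turn [ -1.4  -0.5 179.9] turn [ -1.4  -0.5 179.9] yaw now -4.4 j6 0.88
```

```bash
python3 -m pendant '[0.117,-0.404,0.0,0,-0.5,0,0, 0.117,-0.404,0.0,0,-0.5,0,0, 0.117,-0.404,0.0,0,-0.5,0,0, 0.117,-0.404,0.0,0,-0.5,0,0, 0.117,-0.404,0.0,0,-0.5,0,0, 0.117,-0.404,0.0,0,-0.5,0,0, 0.117,-0.404,0.0,0,-0.5,0,0, 0.117,-0.404,0.0,0,-0.5,0,0, 0.117,-0.404,0.0,0,-0.5,0,0, 0.117,-0.404,0.0,0,-0.5,0,0]'
python3 - <<'E'
from h import *
s=manip.observe(); print(s["ee_pos"]);goal(s,[.688,-.0225,.05],np.radians(-4.3))
E
```

```text
clock: 11.02
ee_pos: [0.6834, -0.02, 0.1237]
tool_rot: [0.999, -0.038, -0.002, 0.0]
force: [1.3, -1.1, -1.3]
gripper_width: 0.112
[ 0.68337629 -0.01996163  0.12368002]
shift mm [ 5.1  2.2 73.7] turn [ 0.   0.2 -0.1] turn [  0.3  -0.  179.9] turn [  0.3  -0.  179.9] yaw now -4.4 j6 1.51
```

```bash
python3 -m pendant '[0.005,0.002,0.04,0,0,0,0, 0.005,0.002,0.074,0,0,0,0, 0.005,0.002,0.074,0,0,0,0, 0.005,0.002,0.074,0,0,0,0]'
python3 - <<'E'
from h import *
s,p,d=snap("wrist","w6"); print(s["ee_pos"]);goal(s,[.688,-.0225,.014],np.radians(-4.3))
E
```

```text
clock: 11.35
ee_pos: [0.6841, -0.0217, 0.0457]
tool_rot: [0.999, -0.038, -0.006, -0.0]
force: [0.6, 0.2, 0.0]
gripper_width: 0.114
[ 0.68414982 -0.02167331  0.04569722]
shift mm [ 4.3  0.5 31.6] turn [-0.   0.7 -0.1] turn [  1.1   0.  179.9] turn [  1.1   0.  179.9] yaw now -4.4 j6 1.51
```

View pics/w6.png

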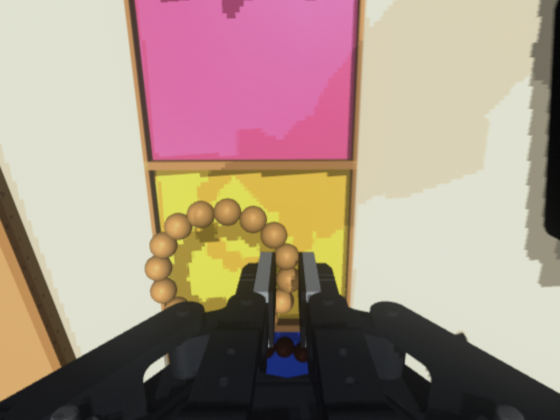

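Pale ring over the yellow dish (155-350, 168-322), dark beads visible in the blue dish at (285,347). Lower and release.

```bash
python3 -m pendant '[0.003,0.001,0.02,0,0,0,0, 0.004,0.001,0.027,0,0,0,0, 0.004,0.001,0.031,0,0,0,0, 0.004,0.001,0.031,0,0,0,0, 0.004,0.001,0.031,0,0,0,0, 0.004,0.001,0.031,0,0,0,0]'

```

```text
clock: 11.9
ee_pos: [0.6909, -0.024, 0.0188]
tool_rot: [0.999, -0.038, -0.003, -0.0]
force: [-0.3, -0.4, 0.3]
gripper_width: 0.112
```

```bash
python3 -m pendant '[-0.003,-0.001,0.0045,0,0,0,0, -0.003,-0.001,0.0045,0,0,0,0, -0.003,-0.001,0.0045,0,0,0,0.018, -0.003,-0.001,0.0045,0,0,0,0.018, -0.003,-0.001,0.0045,0,0,0,0.018, -0.003,-0.001,0.0045,0,0,0,0.018]'
python3 -m pendant '[0,0,-0.03,0,0,0,0.018, 0,0,-0.07,0,0,0,0.018, 0,0,-0.12,0,0,0,0.018, 0,0,-0.13,0,0,0,0.05, 0,0,-0.13,0,0,0,0.05]'
python3 - <<'E'
from h import *
s=manip.observe(); print(s["ee_pos"]);goal(s,[.435,.269,.17],np.radians(101))
E
```

```text
clock: 12.4
ee_pos: [0.6882, -0.0228, 0.0145]
tool_rot: [0.999, -0.038, -0.003, -0.0]
force: [0.6, -0.4, -0.4]
gripper_width: 0.208
clock: 12.82
ee_pos: [0.6927, -0.0233, 0.1513]
tool_rot: [0.999, -0.038, 0.003, 0.0]
force: [0.4, 0.5, 0.7]
gripper_width: 0.486
[ 0.69270072 -0.02328315  0.15133038]
shift mm [-279.3 -271.6  -20.4] turn [   0.3   -0.2 -105.4] turn [-0.2 -0.3 74.6] turn [-0.2 -0.3 74.6] yaw now -4.4 j6 1.51
```

```bash
python3 -m pendant '[-0.279,-0.272,-0.03,0,0,-105,0.05, -0.279,-0.272,-0.03,0,0,-105,0.05, -0.279,-0.272,-0.03,0,0,-105,0.05, -0.279,-0.272,-0.03,0,0,-105,0.05, -0.279,-0.272,-0.03,0,0,-105,0.05, -0.279,-0.272,-0.03,0,0,-105,0.05, -0.279,-0.272,-0.03,0,0,-105,0.05, -0.279,-0.272,-0.03,0,0,-105,0.05, -0.279,-0.272,-0.03,0,0,-105,0.05, -0.279,-0.272,-0.03,0,0,-105,0.05]'
python3 - <<'E'
from h import *
s=manip.observe(); print(s["ee_pos"]);goal(s,[.435,.269,.17],np.radians(101))
E
```

```text
clock: 13.65
ee_pos: [0.431, 0.2723, 0.1793]
tool_rot: [0.83, 0.558, -0.001, 0.001]
force: [-0.4, -0.0, 1.1]
gripper_width: 0.586
[0.43098087 0.27229252 0.17931838]
shift mm [-1.5  5.   9.3] turn [ -0.    0.1 -33.2] turn [  0.2   0.  146.8] turn [  0.2   0.  146.8] yaw now 67.8 j6 0.81
```

```bash
python3 -m pendant '[-0.0015,0.005,0.0,0,0,-33.2,0.05, -0.0015,0.005,0.0,0,0,-33.2,0.05, -0.0015,0.005,0.0,0,0,-33.2,0.05, -0.0015,0.005,0.0,0,0,-33.2,0.05, -0.0015,0.005,0.0,0,0,-33.2,0.05, -0.0015,0.005,0.0,0,0,-33.2,0.05]'
python3 - <<'E'
from h import *
s,p,d=snap("wrist","w7"); print(s["ee_pos"])
for r in manip.cut_out("wrist","rollon_amber")[:4]:
    m=r["region"]; P=cloud("wrist",s,d,m); T=P[P[:,2]>.018]; v,u=np.nonzero(m)
    rc=cv2.minAreaRect(1e3*T[:,:2].astype(np.float32)); b=cv2.boxPoints(rc)
    e=b[1]-b[0],b[2]-b[1]; L=[np.hypot(*k) for k in e]; k=e[int(np.argmax(L))]; a=np.degrees(np.arctan2(k[1],k[0]))
    print(round(r["p"],2),np.round(r["box"]),"ctr",np.round(rc[0],1),"size",np.round(L,1),"axis",round(a,1),"z98",np.percentile(P[:,2],98).round(4))
    # bodies: amber hue part
    hs=cv2.cvtColor(p,cv2.COLOR_BGR2HSV)[...,1]; B=cloud("wrist",s,d,m&(hs>110)); B=B[B[:,2]>.018]; print("amber part",B.mean(0).round(4))
    goal(s,[*B.mean(0)[:2],.004],np.radians(a+90))
E
```

```text
clock: 14.15
ee_pos: [0.4345, 0.2688, 0.1786]
tool_rot: [0.635, 0.772, -0.001, 0.0]
force: [-0.8, -0.5, 0.2]
gripper_width: 0.587
[0.43453681 0.26884936 0.17855304]
0.92 [366.  55.  66. 111.] ctr [313.3 312.2] size [32.2 88.5] axis 29.9 z98 0.0329
amber part [0.3032 0.304  0.0309]
shift mm [  60.2 -121.7  174.7] turn [ -0.1   0.1 -18.8] turn [1.000e-01 2.000e-01 1.612e+02] turn [1.000e-01 2.000e-01 1.612e+02] yaw now 101.1 j6 0.22
0.79 [290. 182.  26.  81.] ctr [428.3 269.6] size [23.3 72.3] axis 11.9 z98 0.0255
amber part [0.439  0.2724 0.0241]
shift mm [  3.    5.4 174.5] turn [-0.1  0.1 -0.8] turn [  0.2   0.2 179.2] turn [  0.2   0.2 179.2] yaw now 101.1 j6 0.22
```

View pics/w7.png

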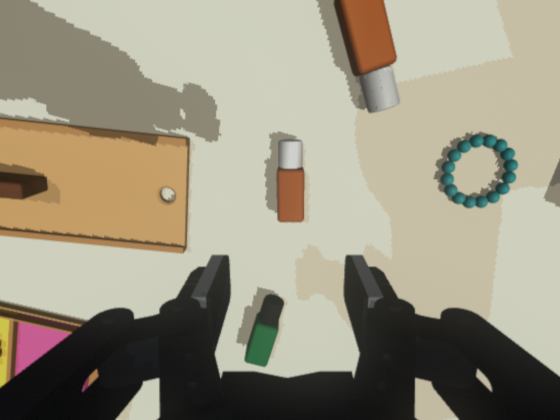

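Small amber bottle at (290,182), axis 11.9°, size 72×23 mm, right; the larger one at (370,55). Descend onto its body.

```bash
python3 -m pendant '[0.003,0.003,0.12,0,0,-0.8,0.05, 0.003,0.003,0.12,0,0,-0.8,0.05, 0.003,0.003,0.12,0,0,-0.8,0.05, 0.003,0.003,0.12,0,0,-0.8,0.05, 0.003,0.003,0.15,0,0,-0.8,0.05, 0.003,0.003,0.172,0,0,-0.8,0.05, 0.003,0.003,0.172,0,0,-0.8,0.05, 0.003,0.003,0.172,0,0,-0.8,0.05]' 30
python3 -m pendant '[0,0,0.002,0,0,0,0, 0,0,0.002,0,0,0,0, 0,0,0.002,0,0,0,0, 0,0,0.002,0,0,0,0, 0,0,0.002,0,0,0,0, 0,0,0.002,0,0,0,0, 0,0,0.002,0,0,0,0]' 30
python3 -m pendant '[0,0,-0.12,0,0,0,0, 0,0,-0.12,0,0,0,0, 0,0,-0.12,0,0,0,0, 0,0,-0.12,0,0,0,0]'
python3 - <<'E'
from h import *
s=manip.observe(); print(s["ee_pos"]);goal(s,[.676,.0705,.14],np.radians(85.7))
E
```

```text
clock: 14.92
ee_pos: [0.4366, 0.2718, 0.0074]
tool_rot: [0.632, 0.775, -0.002, -0.0]
force: [-0.6, -1.1, -0.1]
gripper_width: 0.586
clock: 15.5
ee_pos: [0.4381, 0.2725, 0.0074]
tool_rot: [0.632, 0.775, -0.0, 0.001]
force: [-0.3, 0.3, 6.2]
gripper_width: 0.269
clock: 15.83
ee_pos: [0.4429, 0.2749, 0.1358]
tool_rot: [0.632, 0.775, 0.006, 0.004]
force: [1.7, 0.4, -0.4]
gripper_width: 0.274
[0.44288138 0.27492027 0.13577397]
shift mm [-247.2  187.2   -2. ] turn [ 0.7 -0.2 15.9] turn [   0.2    1.1 -164.1] turn [   0.2    1.1 -164.1] yaw now 101.6 j6 0.21
```

```bash
python3 -m pendant '[-0.25,0.195,0,0,0,15.9,0, -0.25,0.195,0,0,0,15.9,0, -0.25,0.195,0,0,0,15.9,0, -0.25,0.195,0,0,0,15.9,0, -0.25,0.195,0,0,0,15.9,0, -0.25,0.195,0,0,0,15.9,0, -0.25,0.195,0,0,0,15.9,0, -0.25,0.195,0,0,0,15.9,0, -0.25,0.195,0,0,0,15.9,0, -0.25,0.195,0,0,0,15.9,0]'
python3 - <<'E'
from h import *
s,p,d=snap("wrist","w8"); print(s["ee_pos"]);goal(s,[.684,.0695,.05],np.radians(85.7))
E
```

```text
clock: 16.67
ee_pos: [0.6851, 0.068, 0.1384]
tool_rot: [0.734, 0.679, 0.006, 0.003]
force: [-0.4, 0.4, 0.0]
gripper_width: 0.276
[0.6851179  0.06797292 0.13842113]
shift mm [ 1.  -2.4 88.4] turn [ 0.8 -0.3 -0.1] turn [ -0.5  -1.2 179.9] turn [ -0.5  -1.2 179.9] yaw now 85.6 j6 0.07
```

View pics/w8.png

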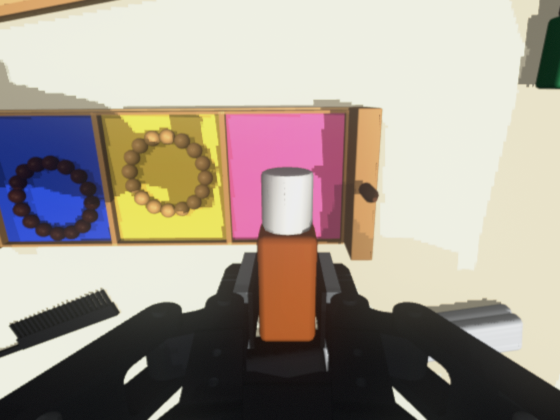

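Both bracelets lie flat at (55,198) and (167,172); the bottle is held straight over the pink dish. Lower.

```bash
python3 -m pendant '[0.001,-0.002,0.04,0,0,0,0, 0.001,-0.002,0.08,0,0,0,0, 0.001,-0.002,0.105,0,0,0,0, 0.001,-0.002,0.117,0,0,0,0, 0.001,-0.002,0.117,0,0,0,0, 0.001,-0.002,0.117,0,0,0,0, 0.001,-0.002,0.117,0,0,0,0]'
```

```text
clock: 17.3
ee_pos: [0.6839, 0.0717, 0.0228]
tool_rot: [0.733, 0.68, 0.007, 0.003]
force: [1.0, 0.5, -0.8]
gripper_width: 0.272
```

```bash
python3 -m pendant '[0,0,0.0035,0.6,0,0,0, 0,0,0.0035,0.6,0,0,0, 0,0,0.0035,0.6,0,0,0, 0,0,0.0035,0.6,0,0,0.04, 0,0,0.0035,0.6,0,0,0.04, 0,0,0.0035,0.6,0,0,0.04, 0,0,0.0035,0.6,0,0,0.04]'
python3 -m pendant '[0,0,-0.03,0,0,0,0.04, 0,0,-0.07,0,0,0,0.04, 0,0,-0.12,0,0,0,0.04, 0,0,-0.16,0,0,0,0.04, 0,0,-0.16,0,0,0,0.04, 0,0,-0.16,0,0,0,0.04]'
python3 - <<'E'
from h import *
s=manip.observe(); print(s["ee_pos"]);goal(s,[.478,.016,.19],np.radians(5))
E
```

```text
clock: 17.88
ee_pos: [0.6842, 0.0696, 0.0198]
tool_rot: [0.733, 0.68, 0.002, 0.001]
force: [-0.8, -4.8, 1.8]
gripper_width: 0.467
clock: 18.38
ee_pos: [0.6864, 0.0693, 0.1848]
tool_rot: [0.733, 0.68, 0.005, 0.004]
force: [-0.1, -0.2, 0.4]
gripper_width: 0.469
[0.6863665  0.06925465 0.18477429]
shift mm [ -68.8 -203.7   -8. ] turn [ 0.5 -0.6 80.7] turn [  0.7   0.5 -99.3] turn [  0.7   0.5 -99.3] yaw now 85.7 j6 0.07
```

```bash
python3 -m pendant '[-0.09,-0.07,-0.02,0.5,-0.5,0,0.04, -0.09,-0.07,-0.02,0.5,-0.5,0,0.04, -0.09,-0.07,-0.02,0.5,-0.5,0,0.04, -0.09,-0.07,-0.02,0.5,-0.5,0,0.04, -0.09,-0.07,-0.02,0.5,-0.5,0,0.04, -0.09,-0.07,-0.02,0.5,-0.5,0,0.04]'
cat > tow.py <<'E'
from h import *
s,p,d=snap("wrist","w9"); print(s["ee_pos"])
A=cloud("wrist",s,d,np.ones(d.shape,bool)); 
A=A[(A[:,0]>.56)&(A[:,0]<.76)&(A[:,2]<.085)]
c=[]
for y in(-.169,.125):
    x=.665+(y+.022)*.075
    N=A[(np.abs(A[:,1]-y)<.025)]
    pan=N[(N[:,2]>.041)&(N[:,2]<.048)]; dow=N[(N[:,2]>.052)&(np.hypot(N[:,0]-x,N[:,1]-y)<.025)]
    rc=cv2.minAreaRect(1e3*pan[:,:2].astype(np.float32))
    print("panel",len(pan),np.round(rc[0],1),np.round(rc[1],1),"z",np.median(pan[:,2]).round(4),"dowel",len(dow),dow.mean(0).round(4),dow.max(0).round(4),dow.min(0).round(4))
    t=dow[dow[:,2]>.06]; print("  top",t.mean(0).round(4)); c.append(np.array(rc[0]))
e=c[1]-c[0]; print("len",np.hypot(*e),"yaw",np.degrees(np.arctan2(-e[0],e[1])),"ctr",(c[0]+c[1])/2)
for n in("bracelet_dark","bracelet_pale","rollon_amber"):
    for r in manip.cut_out("wrist",n)[:2]:
        P=cloud("wrist",s,d,r["region"]); print(n,round(r["p"],2),np.round(r["box"]),P.mean(0).round(3),np.percentile(P[:,2],[2,98]).round(3))
E
python3 tow.py
```

```text
clock: 18.88
ee_pos: [0.6091, -0.0151, 0.2023]
tool_rot: [0.734, 0.68, -0.001, 0.003]
force: [0.1, -0.1, -0.0]
gripper_width: 0.463
[ 0.6091356  -0.01509875  0.20233924]
panel 1936 [ 655.4 -169.9] [ 17.  108.4] z 0.0451 dowel 177 [ 0.6539 -0.1681  0.0624] [ 0.6593 -0.1647  0.0715] [ 0.6503 -0.1739  0.052 ]
  top [ 0.6541 -0.1685  0.0655]
panel 1953 [675.7 122.6] [ 16.7 108.6] z 0.0452 dowel 173 [0.6736 0.1211 0.0624] [0.6785 0.1269 0.0729] [0.6705 0.1178 0.0521]
  top [0.674  0.1214 0.0656]
len 293.15592829725597 yaw -3.985793887809277 ctr [665.55599976 -23.65507126]
bracelet_dark 0.72 [197. 252.  67.  60.] [ 0.666 -0.116  0.02 ] [0.011 0.023]
bracelet_pale 0.61 [285. 233.  72.  67.] [ 0.659 -0.02   0.02 ] [0.011 0.023]
rollon_amber 0.77 [381. 242.  31.  75.] [0.671 0.071 0.032] [0.011 0.036]
```

View pics/w9.png

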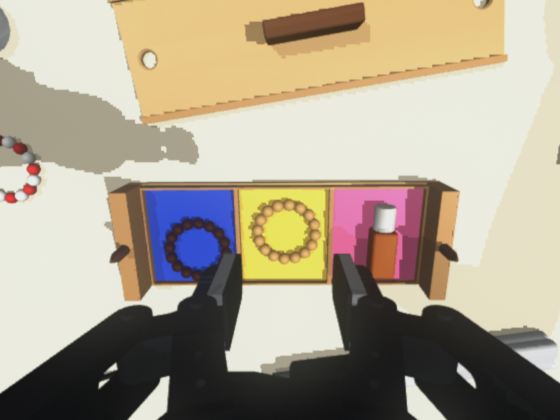

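All three are in their dishes: (197,252), (285,233), (381,242). Tower centre (0.6656,-0.0237), yaw -4.0°, 293 mm between panels (294 expected). Next I'll view the tier the same way.

```bash
python3 -m pendant '[0.021,-0.192,0,0,0,-9,0.04, 0.021,-0.192,0,0,0,-9,0.04, 0.021,-0.192,0,0,0,-9,0.04, 0.021,-0.192,0,0,0,-9,0.04, 0.021,-0.192,0,0,0,-9,0.04, 0.021,-0.192,0,0,0,-9,0.04, 0.021,-0.192,0,0,0,-9,0.04, 0.021,-0.192,0,0,0,-9,0.04]'
cat > tier.py <<'E'
from h import *
s,p,d=snap("wrist","w10"); print(s["ee_pos"])
A=cloud("wrist",s,d,np.ones(d.shape,bool)).reshape(-1,3)
rib=A[(A[:,2]>.030)&(A[:,2]<.046)&(abs(A[:,0]-.478)<.05)&(abs(A[:,1]-.016)<.08)]
t=rib[rib[:,2]>.038]; rc=cv2.minAreaRect(1e3*t[:,:2].astype(np.float32)); print("rib top",len(t),np.round(rc[0],1),np.round(rc[1],1),rc[2],"z",np.median(t[:,2]))
for r in manip.cut_out("wrist","upper_tier")[:1]:
    m=r["region"]; P=cloud("wrist",s,d,m); b=P[(P[:,2]>.004)&(P[:,2]<.017)]
    rc=cv2.minAreaRect(1e3*b[:,:2].astype(np.float32)); print("board",round(r["p"],2),np.round(r["box"]),np.round(rc[0],1),np.round(rc[1],1),rc[2])
# holes: bright blobs inside the board
h=cv2.cvtColor(p,cv2.COLOR_BGR2HSV); m=(h[...,1]<70)&(h[...,2]>90)
n,l,st,ce=cv2.connectedComponentsWithStats(m.astype(np.uint8))
for k in range(1,n):
    if 40<st[k,4]<700: print("hole?",ce[k].round(1),st[k,2:],onz("wrist",s,ce[k],.004)[0].round(4))
E
python3 tier.py
```

```text
clock: 19.75
ee_pos: [0.4214, 0.021, 0.2025]
tool_rot: [0.677, 0.736, -0.001, 0.004]
force: [0.8, 0.3, 0.2]
gripper_width: 0.47
[0.42140306 0.02103714 0.20248919]
rib top 1269 [477.3  14.3] [14.3 78.7] 4.97511625289917 z 0.04204443682508141
board 0.79 [276. 230. 342. 107.] [477.9  14.1] [109.3 331.5] 5.074694633483887
hole? [135.8 231.3] [11 11 96] [ 0.4909 -0.1316  0.004 ]
hole? [420.  230.6] [ 12  11 100] [0.465  0.1609 0.004 ]
hole? [355.1 298.8] [10 10 61] [0.5496 0.1054 0.004 ]
hole? [465.7 374.6] [ 19  25 203] [0.6382 0.2486 0.004 ]
hole? [144.3 415.5] [ 35  10 239] [ 0.7337 -0.1306  0.004 ]
```

View pics/w10.png

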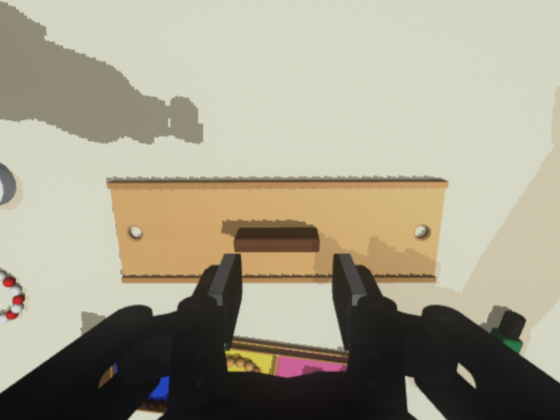

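Tier centred at (0.4776, 0.0143), yaw 5.0°; the board fit (109×331 mm), rib and holes at (136,231)/(420,231) agree. Go to the rib.

```bash
python3 - <<'E'
from h import *
goal(manip.observe(),[.4776,.0143,.10],np.radians(5))
E
```

```text
shift mm [-10.4  55.  102.5] turn [ 0.4  0.2 89.7] turn [ -0.2   0.4 -90.3] turn [ -0.2   0.4 -90.3] yaw now 94.7 j6 -0.2
```

```bash
python3 -m pendant '[-0.01,0.055,0.05,0.4,0.2,60,0.04, -0.01,0.055,0.05,0.4,0.2,89.7,0.04, -0.01,0.055,0.05,0.4,0.2,89.7,0.04, -0.01,0.055,0.05,0.4,0.2,89.7,0.04, -0.01,0.055,0.05,0.4,0.2,89.7,0.04, -0.01,0.055,0.05,0.4,0.2,89.7,0.04, -0.01,0.055,0.05,0.4,0.2,89.7,0.04, -0.01,0.055,0.05,0.4,0.2,89.7,0.04, -0.01,0.055,0.05,0.4,0.2,89.7,0.04, -0.01,0.055,0.05,0.4,0.2,89.7,0.04]'
python3 - <<'E'
from h import *
s=manip.observe(); print(s["ee_pos"]); goal(s,[.4776,.0143,.07],np.radians(5))
E
```

```text
clock: 20.68
ee_pos: [0.4787, 0.0148, 0.152]
tool_rot: [0.98, 0.197, -0.0, 0.0]
force: [-0.1, 0.3, 0.8]
gripper_width: 0.469
[0.47866409 0.0147712  0.15200399]
shift mm [-1.1 -0.1 82. ] turn [ 0.1  0.  17.7] turn [-0.000e+00  1.000e-01 -1.623e+02] turn [-0.000e+00  1.000e-01 -1.623e+02] yaw now 22.7 j6 1.05
```

```bash
python3 -m pendant '[-0.001,0,0.01,0,0,17.7,0.04, -0.001,0,0.01,0,0,17.7,0.04, -0.001,0,0.01,0,0,17.7,0.04, -0.001,0,0.05,0,0,17.7,0.04, -0.001,0,0.082,0,0,17.7,0.04, -0.001,0,0.082,0,0,17.7,0.04, -0.001,0,0.082,0,0,17.7,0.04]'
python3 - <<'E'
from h import *
s=manip.observe(); print(s["ee_pos"]); goal(s,[.4776,.0143,.016],np.radians(5))
E
```

```text
clock: 21.27
ee_pos: [0.4768, 0.0143, 0.0686]
tool_rot: [0.999, 0.044, -0.002, 0.0]
force: [0.2, 0.2, 0.6]
gripper_width: 0.47
[0.47677999 0.01434441 0.0686237 ]
shift mm [ 1.   0.1 52.6] turn [-0.   0.3  0. ] turn [  -0.4   -0.  -180. ] turn [  -0.4   -0.  -180. ] yaw now 5.0 j6 1.36
```

```bash
python3 -m pendant '[0.001,0,0.03,0,0,0,0.04, 0.001,0,0.05,0,0,0,0.04, 0.001,0,0.052,0,0,0,0.04, 0.001,0,0.052,0,0,0,0.04, 0.001,0,0.052,0,0,0,0, 0.001,0,0.052,0,0,0,0, 0.001,0,0.052,0,0,0,0, 0.001,0,0.052,0,0,0,0, 0.001,0,0.052,0,0,0,0, 0.001,0,0.052,0,0,0,0]' 60
python3 - <<'E'
from h import *
s=manip.observe(); print(s["ee_pos"]); goal(s,[.4776,.0143,.016],np.radians(5))
E
```

```text
clock: 22.1
ee_pos: [0.479, 0.0142, 0.0185]
tool_rot: [0.999, 0.044, -0.001, 0.0]
force: [-1.8, -0.3, 6.2]
gripper_width: 0.151
[0.47900261 0.01417425 0.01854972]
shift mm [-1.4 -0.3  2.6] turn [0.  0.1 0. ] turn [-1.0e-01  1.0e-01 -1.8e+02] turn [-1.0e-01  1.0e-01 -1.8e+02] yaw now 5.0 j6 1.36
```

```bash
python3 -m pendant '[0,0,-0.02,0,0,0,0, 0,0,-0.05,0,0,0,0, 0,0,-0.09,0,0,0,0, 0,0,-0.12,0,0,0,0, 0,0,-0.12,0,0,0,0, 0,0,-0.12,0,0,0,0]'
python3 - <<'E'
from h import *
s,p,d=snap("scene","s1"); print(s["ee_pos"]); goal(s,[.6656,-.0237,.14],np.radians(-4))
E
```

```text
clock: 22.6
ee_pos: [0.481, 0.0141, 0.141]
tool_rot: [0.999, 0.044, 0.002, 0.001]
force: [-0.8, 0.3, -3.0]
gripper_width: 0.153
[0.48097754 0.01410637 0.14097138]
shift mm [180.6  53.9   1.8] turn [ 0.1 -0.2  9. ] turn [ 4.00e-01  1.00e-01 -1.71e+02] turn [ 4.00e-01  1.00e-01 -1.71e+02] yaw now 5.0 j6 1.36
```

View pics/s1.png

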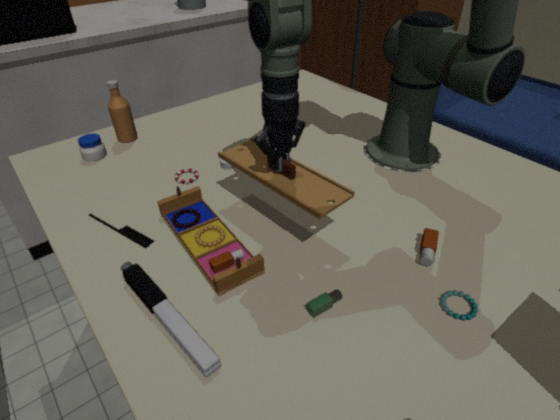

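Tier held level in the air (220-350, 145-212), everything packed. Carry it over the tower.

```bash
python3 -m pendant '[0.03,0.01,0,0,0,2,0, 0.06,0.018,0,0,0,3,0, 0.09,0.027,0,0,0,4.5,0, 0.12,0.036,0,0,0,6,0, 0.15,0.045,0,0,0,7.5,0, 0.17,0.05,0,0,0,8.5,0, 0.18,0.054,0,0,0,9,0, 0.18,0.054,0,0,0,9,0, 0.18,0.054,0,0,0,9,0, 0.18,0.054,0,0,0,9,0]'
cat > chk.py <<'E'
from h import *
s,p,d=snap("wrist","w11"); print(s["ee_pos"]); 
A=cloud("wrist",s,d,np.ones(d.shape,bool)); z0=s["ee_pos"][2]-.0185
b=A[(abs(A[:,2]-z0-.008)<.015)&(abs(A[:,0]-.6656)<.08)&(A[:,1]>-.05)&(A[:,1]<.16)]
q=np.linalg.lstsq(np.c_[b[:,:2]-b[:,:2].mean(0),np.ones(len(b))],b[:,2],rcond=None)[0]; print("plane",q,"expected z",z0+.008,len(b))
goal(s,[.6656,-.0237,z0],np.radians(-4))
E
python3 chk.py
```

```text
clock: 23.48
ee_pos: [0.6614, -0.0233, 0.1374]
tool_rot: [0.999, -0.034, -0.002, 0.0]
force: [-0.3, 0.3, -2.5]
gripper_width: 0.147
[ 0.6613675  -0.02327967  0.13741799]
plane [-0.00175812 -0.00259911  0.12783027] expected z 0.1269179916773562 70251
shift mm [ 4.3  0.1 18.5] turn [0.  0.2 0.1] turn [-3.000e-01  1.000e-01 -1.799e+02] turn [-3.000e-01  1.000e-01 -1.799e+02] yaw now -3.9 j6 1.49
```

View pics/w11.png

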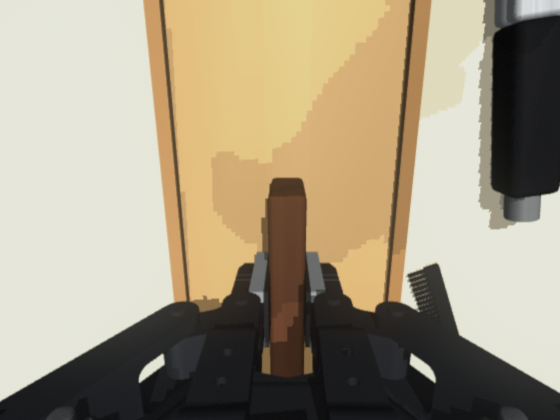

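Rib (268-306, 180-375) centred between the pads; board plane level. Correct 4 mm and come to just above the dowels.

```bash
python3 -m pendant '[0.004,0,0.02,0,0,0,0, 0.004,0,0.036,0,0,0,0, 0.0045,0,0.036,0,0,0,0, 0.0045,0,0.036,0,0,0,0, 0.0045,0,0.036,0,0,0,0, 0.0045,0,0.036,0,0,0,0]'
cat > chk2.py <<'E'
from h import *
s,p,d=snap("wrist","w12"); print(s["ee_pos"]); 
A=cloud("wrist",s,d,np.ones(d.shape,bool)); Q=1e3*R.from_quat(s["tool_rot"]).inv().apply(A-s["ee_pos"])
b=Q[(Q[:,2]>-2)&(Q[:,2]<20)&(Q[:,1]<-45)&(Q[:,1]>-110)&(abs(Q[:,0])<80)]
lo=[];
for y in range(-110,-45,5):
    k=b[(b[:,1]>=y)&(b[:,1]<y+5)]
    if len(k)>50: lo.append([y+2.5,k[:,0].min(),k[:,0].max()])
lo=np.array(lo); mid=lo[:,1:].mean(1); f=np.polyfit(lo[:,0],mid,1); print("width",np.median(lo[:,2]-lo[:,1]).round(1),"mid x at y=0",f[1].round(2),"slope deg",np.degrees(f[0]).round(2), "mean mid",mid.mean().round(2))
r=Q[(Q[:,2]<-18)&(Q[:,2]>-27)&(abs(Q[:,0])<12)&(Q[:,1]<-18)]; print("rib end tool y",np.percentile(r[:,1],[0,1,3]).round(1),"x",np.percentile(r[:,0],[2,50,98]).round(1),"z",np.median(r[:,2]))
goal(s,[.6656,-.0237,.08+.0185],np.radians(-4))
E
python3 chk2.py
```

```text
clock: 24.03
ee_pos: [0.6666, -0.0236, 0.1035]
tool_rot: [0.999, -0.034, -0.0, 0.0]
force: [0.7, 0.4, -1.7]
gripper_width: 0.151
[ 0.66661687 -0.02359991  0.10352011]
width 108.4 mid x at y=0 0.41 slope deg -0.02 mean mid 0.44
rib end tool y [-41.2 -40.9 -40.7] x [-6.2  0.3  7.1] z -23.539164071281988
shift mm [-1.   0.2  5. ] turn [0.1 0.  0.1] turn [-1.000e-01  1.000e-01 -1.799e+02] turn [-1.000e-01  1.000e-01 -1.799e+02] yaw now -3.9 j6 1.49
```

Tier centred in the grip within about 0.5 mm and aligned. Lower onto the dowels in stages, watching force.

```bash
python3 -m pendant '[-0.0014,0,0.006,0,0,0,0, -0.0014,0,0.01,0,0,0,0, -0.0014,0,0.014,0,0,0,0, -0.0014,0,0.018,0,0,0,0, -0.0014,0,0.022,0,0,0,0, -0.0014,0,0.025,0,0,0,0, -0.0014,0,0.025,0,0,0,0]'
python3 - <<'E'
from h import *
s=manip.observe();print(s["ee_pos"],s["force"],s["moment"]); goal(s,[.6653,-.0237,.0645],np.radians(-4))
E
```

```text
clock: 24.67
ee_pos: [0.6646, -0.0235, 0.0774]
tool_rot: [0.999, -0.034, -0.001, 0.0]
force: [-0.1, 0.4, -3.0]
gripper_width: 0.147
[ 0.6646102  -0.02347014  0.07735222] [-0.0950969   0.39427755 -3.03508188] [-0.05370693  0.04909098  0.02096878]
shift mm [ 0.7  0.2 12.9] turn [0.  0.1 0.1] turn [-2.000e-01  1.000e-01 -1.799e+02] turn [-2.000e-01  1.000e-01 -1.799e+02] yaw now -3.9 j6 1.49
```

No contact force, and the underside is at 59 mm, below the dowel tips and past the taper. Continue down.

```bash
python3 -m pendant '[0.0007,0,0.004,0,0,0,0, 0.0007,0,0.007,0,0,0,0, 0.0007,0,0.01,0,0,0,0, 0.0007,0,0.012,0,0,0,0, 0.0007,0,0.013,0,0,0,0, 0.0007,0,0.014,0,0,0,0, 0.0007,0,0.014,0,0,0,0]'
python3 - <<'E'
from h import *
s=manip.observe();print(s["ee_pos"],s["force"],s["moment"]); goal(s,[.6653,-.0237,.0635],np.radians(-4))
E
```

```text
clock: 25.25
ee_pos: [0.6653, -0.0235, 0.0636]
tool_rot: [0.999, -0.034, -0.001, 0.0]
force: [-0.4, -0.2, -1.4]
gripper_width: 0.155
[ 0.66530516 -0.02351813  0.06360228] [-0.40441548 -0.17715144 -1.36223759] [0.01177167 0.1944187  0.06168528]
shift mm [0.  0.2 0.1] turn [0.  0.1 0.1] turn [-2.000e-01  1.000e-01 -1.799e+02] turn [-2.000e-01  1.000e-01 -1.799e+02] yaw now -3.9 j6 1.49
```

Weight is coming off the wrist, so it is down. Release, let settle, rise straight up and back off.

```bash
python3 -m pendant '[0,0,0,0,0,0,0.03, 0,0,0,0,0,0,0.03, 0,0,0,0,0,0,0.03, 0,0,0,0,0,0,0.03, 0,0,0,0,0,0,0.03]'
python3 -m pendant '[0,0,-0.02,0,0,0,0.03, 0,0,-0.05,0,0,0,0.03, 0,0,-0.09,0,0,0,0.03, 0,0,-0.13,0,0,0,0.03, 0,0,-0.15,0,0,0,0.03, 0,0,-0.15,0,0,0,0.03]'
python3 -m pendant '[-0.2,0,-0.02,0,0,0,0.03, -0.2,0,-0.02,0,0,0,0.03, -0.2,0,-0.02,0,0,0,0.03, -0.2,0,-0.02,0,0,0,0.03, -0.2,0,-0.02,0,0,0,0.03, -0.2,0,-0.02,0,0,0,0.03, -0.2,0,-0.02,0,0,0,0.03]'
cat > fin.py <<'E'
from h import *
s,p,d=snap("scene","s2")
s,p,d=snap("top","t2"); print(s["ee_pos"],s["force"])
A=cloud("top",s,d,np.ones(d.shape,bool))
m=A[(A[:,2]>.045)&(A[:,2]<.062)&(A[:,0]>.59)&(A[:,0]<.74)&(A[:,1]>-.21)&(A[:,1]<.16)]
rc=cv2.minAreaRect(1e3*m[:,:2].astype(np.float32)); print("board",np.round(rc[0],1),np.round(rc[1],1),rc[2])
q=np.linalg.lstsq(np.c_[m[:,:2]-m[:,:2].mean(0),np.ones(len(m))],m[:,2],rcond=None)[0]; print("plane",q.round(4))
for n in("bracelet_redwhite","rollon_green"):
    for r in manip.cut_out("top",n)[:3]: print(n,round(r["p"],2),np.round(r["box"]))
E
python3 fin.py
```

```text
clock: 25.67
ee_pos: [0.6656, -0.0236, 0.0639]
tool_rot: [0.999, -0.034, -0.001, 0.0]
force: [-0.3, 0.9, 0.4]
gripper_width: 0.348
clock: 26.17
ee_pos: [0.6692, -0.0239, 0.2207]
tool_rot: [0.999, -0.034, 0.005, 0.001]
force: [1.0, 0.2, -0.4]
gripper_width: 0.35
clock: 26.75
ee_pos: [0.4681, -0.0099, 0.2389]
tool_rot: [0.999, -0.034, 0.005, 0.001]
force: [-0.3, -0.9, -0.1]
gripper_width: 0.348
[ 0.46964483 -0.01019393  0.23896983] [-0.2973468  -0.19678101 -0.27120672]
board [676.6 123.5] [ 40.6 108.9] 85.522216796875
plane [ 0.0049 -0.0089  0.0541]
bracelet_redwhite 0.62 [398. 194.  29.  23.]
rollon_green 0.61 [166. 189.  15.  33.]
```

View pics/s2.png

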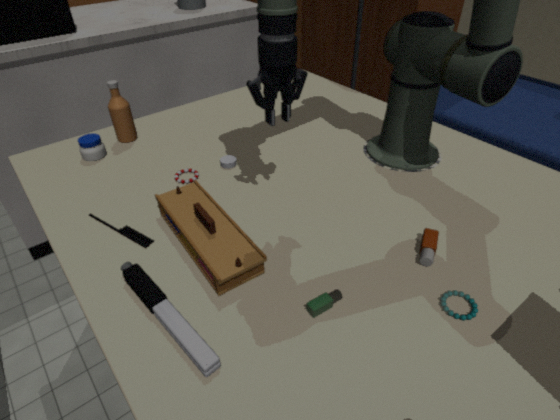

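Scene picture: tier seated, dowel tips through both holes at (178,190) and (238,262); look-alikes unmoved. The top view was half hidden by the arm, so I'll check the seat with the scene depth before handing in.

```bash
python3 - <<'E'
from h import *
s,p,d=snap("scene")
A=cloud("scene",s,d,np.ones(d.shape,bool))
m=A[(A[:,2]>.047)&(A[:,2]<.062)&(A[:,0]>.58)&(A[:,0]<.75)&(A[:,1]>-.22)&(A[:,1]<.17)]
rc=cv2.minAreaRect(1e3*m[:,:2].astype(np.float32)); print("board",np.round(rc[0],1),np.round(rc[1],1),rc[2])
c=m[(abs(m[:,0]-.6656-(m[:,1]+.0237)*.07)<.04)]
q=np.linalg.lstsq(np.c_[c[:,:2]-c[:,:2].mean(0),np.ones(len(c))],c[:,2],rcond=None)[0]; print("plane",q.round(4))
E
```

```text
board [666.1 -23.3] [333.9 108.9] 86.08811950683594
plane [ 0.0008 -0.0005  0.0519]
```

Board centred at (666.1, -23.3) mm against the tower's (665.6, -23.7). Yaw is -3.9° against -4.0°, and the top is at about 52–53 mm and level. Hand in.

```bash
python3 -c "
from workcell import manip
print(manip.finish_job())"
```

```text
the job is handed in; nothing more can be done
None
```

The bottom tier is packed and closed, and I handed the job in at about 27 s of the 109 s allowed; no verdict was reported. The dark bracelet lies flat in the blue dish, the pale one flat in the yellow dish and the amber roll-on on its side in the pink dish. The upper tier sits over both dowels.

**Last checks:**
- **Upper tier:** the scene depth put it about 0.6 mm from the tower centre, 0.1° off in yaw and level. Its board top was at about 52 mm, against 53 mm for fully down.
- **Dish contents:** a wrist picture before the tier went on showed all three items in their own dishes. I could not see them again afterwards.
- **Look-alikes:** in the top picture the red-and-white bracelet and the green roll-on were found within about 2 pixels (5 mm) of where they started.

**Checks that failed or disagreed:**
- The first grip on the dark bracelet was too high on the beads, so I lowered the fingers and gripped again before lifting.
- The last top-camera measurement of the tier was useless because the arm hid most of the board; I used the scene camera instead.

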